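Open the eyelet press's guard and hold it ajar

ROBOT

A 7-joint arm with a two-finger parallel gripper is mounted at the origin on a cart in front of the work surface, level with it; the furniture and walls round the work are solid. World frame = base frame: x ahead of the robot, y to its left, z up, the work surface at z = 0. Lengths are in m, angles in rad, forces in N, time in s.
With the tool pointing down it reaches from about 0.425 to 1.025 m from the base axis. Payload 9.4 kg.
Tool frame: the origin (TCP) lies midway between the tips of the shut fingers; the grasp point (between the pads) lies 19 mm behind it (robot.grip_depth is the distance from the TCP to the grasp point, in m); z points along the fingers, y is the line along which they close (so a half turn about z gives the same grasp; the last joint's range is limited). The gripper opens to 93 mm and grips with 3 to 60 N. Pads are 15 mm wide; open, the fingers measure 128 mm over their backs; the gripper's body (75 mm by 188 mm) begins 65 mm behind the grasp point.
Start: joints at [-1.383, 0.599, -0.003, 1.599, 0.002, 0.943, -0.08], TCP at [0.19, 0.7, 0.219] pointing down, gripper open.
Joint ranges: [-2.57, 2.57], [-0.35, 1.97], [-1.29, 1.29], [0.11, 2.56], [-1.05, 4.19], [0.11, 1.86], [-2.63, 2.63]. Speed limits (rad/s): [2.22, 2.22, 3.01, 3.01, 3.14, 3.14, 3.14].

INTERFACE

Orientations are given as a unit quaternion [x, y, z, w].
In Python, from cell import robot gives the robot as it stands. The module is installed in compiled form; this text tells all that it offers.
- The arm moves only by the tool send_rows, never from a script. Its argument "motion" is one flat list of numbers, 7 for each row, row after row: the turn, a rotation vector about the tool's x, y, z in units of 6 degrees (1.0 is 6 degrees), then the shift along the tool's x, y, z in units of 30 mm (1.0 is 30 mm), then the opening, from 0 (shut) to 1 (fully open). In form: [ax, ay, az, x, y, z, grip, ax, ay, az, x, y, z, grip, ...]. A call has 1 to 8 rows; each row shifts and turns the commanded pose from where the row before left it, along the tool's axes as they then stand; what a row does not reach is not made up. A row lasts 1/12 s, in which the tool goes at most 41.7 mm and 7.16 degrees, less where a joint would pass 70% of its speed; a pose out of reach is approached as far as the arm can. A call is refused whole if a number of a shift passes 1 or a number of a turn 1, either way. A call with a gripper value outside its range is refused whole. The fingers move at their own pace and stop on an object; "grip_force" is the grip in N (left out, the last holds). Time passes only in rows, so rows that do not move let the fingers close. It gives the time, the measured TCP pose, the force, the opening and the grip force at its end, in the units of the state.
- robot.read_state(): the state, without advancing time (a new reading comes with each control period).
- robot.snapshot(name): name is "scene" or "top" or "wrist"; returns (picture, depth): 420x560x3 uint8, red, green, blue; 420x560 float32, m along the optical axis (not along the pixel's ray), 0 where there is no reading.
- robot.get_calibration(name): a dict with "mtx" (3x3 intrinsics, pixels), "dist" ([k1, k2, p1, p2, k3] as OpenCV has them; the pictures are not rectified), "xyz" and "attitude" of the camera in the world. Camera axes: x right, y up, looking along -z (the intrinsics and any distortion apply to the point x, -y, -z); pixel columns grow to the right and rows downward; lengths in m; the calibration is good to about 2 mm. A picture is of the moment at which its call begins: read the wrist's pose just before it. get_calibration takes no time and is no camera call; for the wrist camera it gives the pose at the moment of the call.
- robot.job_done(): hands the job in; it is judged then, once.
Trained networks look in the newest picture that a camera, given by its name, has taken for a name from the list of things; names that differ only in an ending like _2 or _b are one class to them, and where a whole thing is asked for, a point or a joint stands for the part that bears it (a point fixed in the world has none). Each returns a list of dicts, best first, with "score" (0 to 1); they miss things now and then, are a little off and sometimes report something else, mostly with a low value. They report only what shows in the picture. A call takes as long as a camera call.
- robot.search_frame(camera, query): "xyz" ([x, y, z] in m, in the coordinates of the camera as it stood for that picture, good to about 4 mm: the middle of the surface that is visible of it).
The state is a dict: "t": time; "qpos": joint angles; "joint_velocities": joint speeds; "joint_efforts": joint torques, N m; "eef_pos": TCP position; "tcp_rot": TCP orientation; "force": force on the tool from outside, world axes, zero at the start; "wrist_torque": the same for the moment, N m; "width": finger opening in m; "finger_force": force on a finger pad.
Only numpy, scipy, OpenCV 4.12 (cv2) and the standard library are available. Lean on these libraries where they do the work, as an engineer would, in place of code of your own. Each camera call takes 0.05 s, during which the arm holds its last target. There are 200 camera calls.

TASK

Stop the eyelet press by pushing the red pad of its trip lever all the way down, then draw the guard's barrel bolt fully back by its black knob: the bolt has sagged onto the bent-up lip of its keeper, so lift it clear of the lip while you pull, and do not wrench it. Swing the spring-shut gate towards you until it stands about 9 cm open at the bolt edge and finish while still holding it there, leaving the other things on the table where they are.

Things in the scene. Friction and masses are not known exactly. Their poses are not given: they have to be found in the camera images.
- eyelet_press: The guarded eyelet press, fixed to the table: grey base 224 x 244 mm, clear guard walls and roof (roof top 152 mm above the table), green press with an upright air cylinder inside (its top, 200 mm high, is at x = +35, y = 0 mm). Origin on the table under the centre of the base; its -x side is the front with the gate, +y is the left as the gate is seen from the front, z up.
- trip_pad (a point): Centre of the top face of the trip lever's red round pad (26 mm across) above the guard's roof; at first 197 mm high. Pushing it straight down swings the lever: the pad sinks about 26 mm to the stop (on an arc about a pivot 52 mm nearer the front) and the steel pawl at the lever's front end, which blocks the bolt's tail, rises off the bolt. It needs about 5 to 6 N (light spring, stiff detent) and stays where it is pushed.
- trip_lever (a joint): Angle of the trip lever, rad: 0 at rest with the pawl down behind the bolt, 0.5 at the stop with the pad fully down. The pawl and its arm (10 to 12 mm thick, up to about 190 mm high) stand over the bolt's tail, 87 mm from the knob towards the hinge, 47 mm once the bolt is fully back.
- knob_grip (a point): Middle of the graspable part of the bolt's black thumb knob: an upright cylinder 17 mm in diameter and 41 mm tall that stands on the bolt in front of the gate's top rail. The point lies on its axis, at first 193 mm above the table, 18 mm below the knob's top and 23 mm above its lower end; it is 35 mm above the top of the gate's rail, which is 158 mm high and begins 13 mm behind the knob's axis. It moves with the bolt and the gate.
- barrel_lift (a joint): How far the bolt with its barrel is lifted, m: 0 sagged (it falls back by its own weight of about 2 N), at most 0.011. The lip stands about 4 mm up behind the bolt's nose; from about 0.005 the nose passes over it.
- bolt_slide (a joint): How far the bolt is drawn out of the keeper, m: 0 home, 0.040 fully back. It is drawn along the gate's top rail towards the hinge (the press's -y when the gate is shut) and rubs with about 2 N. Unlifted it jams on the lip after 2.5 mm, and with the trip lever not pressed it jams on the pawl after about 3 mm; the nose is out of the keeper from 0.025.
- guard_gate (a joint): Angle of the gate, rad: 0 shut, growing as it opens to the front (counter-clockwise from above), at most 1.3. A spring pulls it shut (0.2 N m when shut, 0.3 N m at 0.5 rad). The bolt edge is 190 mm from the hinge axis, so 9 cm open is about 0.48 rad.
- gate_hinge (a point): Point on the gate's upright hinge axis, at the gate's -y end, 138 mm above the table. When the gate is shut the knob stands 129 mm from this axis along the press's +y (89 mm with the bolt fully back) and 19 mm in front of it.
- gate_frame: The gate with its frame, clear pane and all it carries (barrel, bolt, knob): 186 mm wide, from 26 to 158 mm above the table, 12 mm thick; origin on the hinge axis at table height, its +y along the gate from the hinge to the bolt edge.
- bolt_nose: The front end of the steel bolt (16 mm round), ahead of the groove that the lip has worn into it. Origin on the bolt's axis, 104 mm behind the groove's front shoulder.
- keeper: The bent steel keeper on the left front post, a strap round the bolt's nose whose lower edge on the gate side is bent up into a 3 mm lip. Same origin and axes as the press.
- tin_brown: Bystander: round brown cream tin, 68 mm across, 24 mm high, origin under its centre.
- tin_black: Bystander: round black cream tin, 58 mm across, 22 mm high, origin under its centre.
- thread_0: Bystander: spool of light waxed thread, 34 mm across, 45 mm high, origin under its centre.
- sticker_roll: Bystander: roll of round stickers lying flat, 44 mm across, 18 mm high, origin under its centre.
- dauber: Bystander: small wooden shoe brush, 40 x 106 x 46 mm, origin under its centre.
- cotton_pads: Bystander: stack of round cotton pads, 58 mm across, 26 mm high, origin under its centre.

How it is judged:
By the outcome, as a careful person would: the job done as asked, in the order asked, and still so for the second after the job is handed in, while the arm keeps its last pose, push and grip.
It also fails if it takes over 43 s, if anything falls off the work surface, if the arm or the gripper's body presses on something with over 40 N, if the wrist force passes 120 N, or if a joint passes its speed limit or range.

## Working session

There is one attempt and no reset: what is moved stays moved. The work goes in short steps, Python scripts to look and compute and a tool call to move; the robot and the scene stay as the last step left them, time stands still between calls to the robot, and variables do not carry over. Pictures are saved under pics/ and viewed, at most 10 in all, crops included, and the job is handed in when it is done.

Besides the shell and the picture viewer there is one more tool, called after "Request:" by a JSON object that holds its "api" and its "payload", one argument or row to a line. send_rows: Moves the arm, as the interface text tells. Its arguments: {"type":"object","properties":{"motion":{"type":"array"},"grip_force":{"type":"number"}},"required":["motion"]}

```bash
mkdir -p pics; cat > h.py <<'E'
import numpy as np, cv2
from scipy.spatial.transform import Rotation as R
from cell import robot
def snap(n,f=None):
    c=robot.get_calibration(n); p,d=robot.snapshot(n)
    if f: cv2.imwrite('pics/'+f,p[:,:,::-1])
    return c,p,d
def rot(c):
    a=np.array(c['attitude'],float)
    return R.from_quat(a).as_matrix() if a.size==4 else (a.reshape(3,3) if a.size==9 else R.from_rotvec(a).as_matrix())
def world(c,p): return rot(c)@np.array(p)+np.array(c['xyz'])
def pix(c,d,u,v):
    z=d[int(v),int(u)]
    x,y=cv2.undistortPoints(np.array([[[u,v]]],float),np.array(c['mtx'],float),np.array(c['dist'],float))[0,0]
    return world(c,[x*z,-y*z,-z])
def find(n,c,q,k=2):
    return [(round(r['score'],2),np.round(world(c,r['xyz']),4).tolist()) for r in robot.search_frame(n,q)[:k]]
E
python3 - <<'E'
from h import *
s=robot.read_state(); print(s)
for n in ['scene','top']:
    c,p,d=snap(n,n+'0.png'); print(n,c['xyz'],c['attitude'])
    for q in ['eyelet_press','trip_pad','knob_grip','gate_frame','trip_lever','keeper','tin_brown','tin_black','thread_0','sticker_roll','dauber','cotton_pads']: print(q,find(n,c,q))
E
```

```text
{'t': 0.0, 'qpos': array([-1.38270092,  0.60015801, -0.00256248,  1.60013671,  0.00175541,
        0.94288012, -0.07979002]), 'joint_velocities': array([ 7.76013365e-04, -1.50663416e-03,  6.08841603e-05,  9.13412023e-04,
        1.97625469e-03,  1.17587551e-03, -1.67992410e-03]), 'joint_efforts': array([-2.28600235e-03, -7.65054059e+01,  1.49742108e+00, -2.52338380e+01,
       -5.23295661e-02,  1.71658042e-02,  1.75298296e-04]), 'eef_pos': array([0.18960638, 0.69925681, 0.21773348]), 'tcp_rot': array([ 1.31982376e-01,  9.91251748e-01, -7.88112663e-04, -5.56374157e-05]), 'force': array([-0.89477466, -0.187063  ,  0.40878751]), 'wrist_torque': array([0.06117557, 0.06829399, 0.03178342]), 'finger_force': 0.0, 'width': 0.09300587522889671}
scene [-0.2926308  -0.83777527  1.21844031] [ 0.33186963 -0.14789133 -0.3983017   0.84222708]
eyelet_press [(0.61, [0.5406, -0.3418, 0.1544])]
trip_pad [(0.52, [0.4978, -0.3417, 0.1844])]
knob_grip [(0.71, [0.4813, -0.244, 0.1502])]
gate_frame [(0.71, [0.4829, -0.2744, 0.1358])]
trip_lever [(0.67, [0.4976, -0.3355, 0.1814]), (0.66, [0.4814, -0.2689, 0.
[... 475 characters left out ...]
71021503]
eyelet_press [(0.74, [0.5675, -0.305, 0.1544]), (0.17, [0.4843, -0.2651, 0.1482])]
trip_pad [(0.42, [0.5129, -0.3376, 0.1868])]
knob_grip [(0.56, [0.4894, -0.2321, 0.1496]), (0.15, [0.7043, 0.2488, 0.0461])]
gate_frame [(0.73, [0.4859, -0.2619, 0.1543])]
trip_lever [(0.56, [0.5046, -0.3353, 0.1837])]
keeper []
tin_brown [(0.58, [0.3246, -0.4014, 0.0206]), (0.26, [0.4826, -0.2641, 0.152])]
tin_black [(0.44, [0.2798, -0.2847, 0.0223])]
thread_0 [(0.48, [0.3701, 0.1494, 0.0423]), (0.34, [0.5406, -0.5703, 0.0211])]
sticker_roll [(0.41, [0.4715, -0.5739, 0.0137])]
dauber [(0.71, [0.7007, 0.2472, 0.0464]), (0.27, [0.2781, -0.2887, 0.0208])]
cotton_pads [(0.75, [0.5439, -0.5718, 0.0237])]
```

View pics/scene0.png

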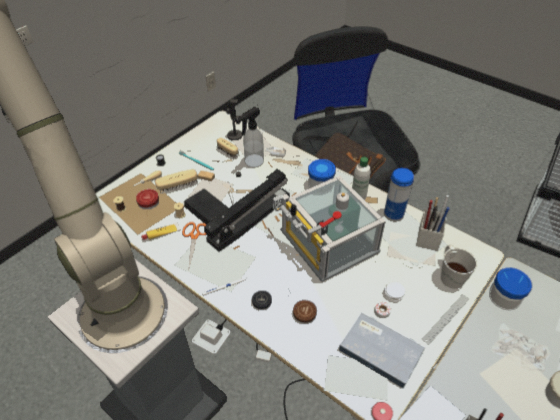

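View pics/top0.png

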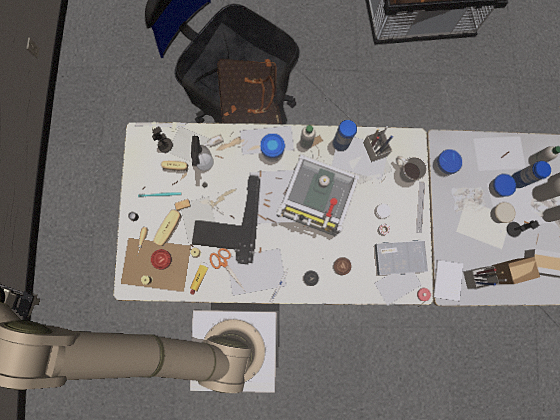

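The press stands with its gate towards the robot (scene view, gate around (305,240), red pad near (338,215)). In the top view the pad is near (332,207), and the gate runs from (285,208) to (338,231), so the press is yawed about -22°. I'll go there and take a wrist look.

Request:
{"api": "send_rows", "payload": {
  "motion": [0,0,0,0,0,-1,1,0,0,0,0,0,-1,1,0,0,0,-1,-0.67,-0.3,1,0,0,0,-1,-0.67,-0.3,1,0,0,0,-1,-0.67,-0.3,1,0,0,0,-1,-0.67,-0.3,1,0,0,0,-1,-0.67,-0.3,1,0,0,0,-1,-0.67,-0.3,1]
}}

```text
t: 1.97
eef_pos: [0.3328, 0.5348, 0.3332]
tcp_rot: [0.132, 0.991, 0.0, 0.0]
force: [0.4, 0.4, 0.6]
width: 0.0927
finger_force: 0.0
```

Request:
{"api": "send_rows", "payload": {
  "motion": [0,0,0,-1,-0.67,0,1,0,0,0,-1,-0.67,0,1,0,0,0,-1,-0.67,0,1,0,0,0,-1,-0.67,0,1,0,0,0,-1,-0.67,0,1,0,0,0,-0.46,-1,0,1,0,0,0,-0.46,-1,0,1,0,0,0,-0.46,-1,0,1]
}}

```text
t: 2.63
eef_pos: [0.4672, 0.3006, 0.3326]
tcp_rot: [0.132, 0.991, 0.0, 0.0]
force: [0.6, -0.4, 0.5]
width: 0.0927
finger_force: 0.0
```

Request:
{"api": "send_rows", "payload": {
  "motion": [0,0,0,-0.46,-1,0,1,0,0,0,-0.46,-1,0,1,0,0,0,-0.46,-1,0,1,0,0,0,-0.46,-1,0,1,0,0,0,-0.46,-1,0,1,0,0,0,-0.46,-1,0,1,0,0,0,-0.46,-1,0,1,0,0,0,-0.46,-1,0,1]
}}

```text
t: 3.3
eef_pos: [0.5105, 0.0401, 0.3329]
tcp_rot: [0.132, 0.991, 0.0, 0.0]
force: [1.6, 0.1, 0.2]
width: 0.0929
finger_force: 0.0
```

Request:
{"api": "send_rows", "payload": {
  "motion": [0,0,0,-0.46,-1,0,1,0,0,0,-0.46,-1,0,1,0,0,0,-0.2,-1,0,1,0,0,0,-0.2,-1,0,1,0,0,0,-0.2,-1,0,1,0,0,0,-0.2,-1,0,1,0,0,0,-0.2,-1,0,1,0,0,0,0,0,0,1]
}}

```text
t: 3.97
eef_pos: [0.5099, -0.1823, 0.3331]
tcp_rot: [0.136, 0.991, -0.001, 0.001]
force: [0.4, -0.5, -0.7]
width: 0.093
finger_force: 0.0
```

```bash
python3 - <<'E'
from h import *
s=robot.read_state(); print(s['t'],s['eef_pos'],s['tcp_rot'],s['qpos'],s['force'])
c,p,d=snap('wrist','w1.png'); print(c['xyz'],-rot(c)[:,2])
for q in ['trip_pad','knob_grip','gate_hinge','keeper','gate_frame','bolt_nose','eyelet_press']: print(q,find('wrist',c,q))
np.savez('w1.npz',p=p,d=d,**{k:np.array(v) for k,v in c.items()})
E
```

```text
3.9667 [ 0.50993274 -0.18232301  0.33313369] [ 1.35527086e-01  9.90772591e-01 -1.34190879e-03  5.30226279e-04] [-0.01154886  0.26150243  0.31999789  1.89297309 -0.09382789  1.00035809
  1.64782257] [ 0.43725861 -0.47868647 -0.66111925]
[ 0.43274275 -0.16069134  0.49892456] [ 0.27173276 -0.07801662 -0.95920525]
trip_pad [(0.97, [0.4993, -0.3418, 0.1883])]
knob_grip [(0.8, [0.4805, -0.2379, 0.1472])]
gate_hinge [(0.91, [0.4789, -0.257, 0.1527])]
keeper [(0.59, [0.5006, -0.1634, 0.1707])]
gate_frame []
bolt_nose [(0.54, [0.5071, -0.1749, 0.1446])]
eyelet_press [(0.92, [0.5245, -0.2796, 0.1525])]
```

View pics/w1.png

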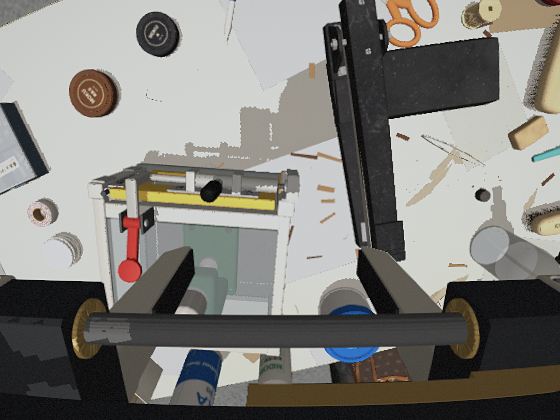

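The wrist picture shows the red pad at about (130,270), with its lever running up to the pivot near (133,215). The knob is the dark cylinder at (205-218,180-200), the gate is the yellow rail, and the black stapler-like tool stands to the right. Next I'll turn these pixels into positions.

```bash
python3 - <<'E'
from h import *
f=np.load('w1.npz'); c={k:f[k] for k in f.files}; p,d=f['p'].astype(int),f['d']
def cloud(m):
    v,u=np.nonzero(m&(d>0)); uv=np.stack([u,v],1).astype(float)[:,None]
    xy=cv2.undistortPoints(uv,c['mtx'],c['dist'])[:,0]; z=d[v,u]
    return np.c_[xy[:,0]*z,-xy[:,1]*z,-z]@rot(c).T+c['xyz']
B=np.zeros(d.shape,bool)
red=(p[:,:,0]>140)&(p[:,:,1]<70)
b=B.copy(); b[255:290,110:150]=1; P=cloud(red&b); print('pad',len(P),P.min(0),P.max(0),np.median(P,0))
Q=P[P[:,2]>0.185]; print((Q.min(0)+Q.max(0))/2,Q[:,2].mean())
b[:]=0; b[172:206,195:228]=1; K=cloud((p.max(2)<60)&b); K=K[K[:,2]>0.16]
print('knob',len(K),K.min(0),K.max(0)); T=K[K[:,2]>0.206]; print('top',len(T),T.mean(0),T.min(0),T.max(0))
# yellow rail line
b[:]=0; b[180:215,100:285]=1; y=cloud((p[:,:,0]>150)&(p[:,:,1]>120)&(p[:,:,2]<90)&b); print('rail',len(y),y[:,2].mean())
l=cv2.fitLine(y[:,:2].astype(np.float32),cv2.DIST_HUBER,0,.01,.01).ravel(); print(l,np.degrees(np.arctan2(l[1],l[0])))
b[:]=0; b[0:260,320:400]=1; s=cloud((p.max(2)<70)&b); print('stapler zmax',np.percentile(s,99,axis=0),np.percentile(s,1,axis=0))
E
```

```text
pad 239 [ 0.5254205  -0.37842642  0.15106323] [ 0.57083306 -0.34011173  0.20120841] [ 0.53573496 -0.35519943  0.19677761]
[ 0.53865076 -0.35181748  0.19456549] 0.19614411927355724
knob 340 [ 0.47503782 -0.24815167  0.17338133] [ 0.4899294  -0.23281385  0.21202676]
top 183 [ 0.48240114 -0.24035371  0.20939972] [ 0.47571906 -0.24815167  0.2060345 ] [ 0.4899294  -0.23397057  0.21202676]
rail 407 0.14853355399119947
[ 0.32376164  0.9461387   0.487787   -0.27945635] 71.10943
stapler zmax [0.63500867 0.01687804 0.13176434] [ 0.33408769 -0.08496753  0.01129629]
```

Request:
{"api": "send_rows", "payload": {
  "motion": [0,0,0.55,-0.41,-0.88,0.3,0,0,0,0,-0.36,-0.9,0.5,0,0,0,0,-0.36,-0.9,0.6,0,0,0,0,-0.36,-0.9,0.7,0,0,0,0,-0.36,-0.9,0.7,0,0,0,0,-0.36,-0.9,0.7,0,0,0,0,0,0,0,0,0,0,0,0,0,0,0]
}}

```text
t: 5.03
eef_pos: [0.5239, -0.3504, 0.2262]
tcp_rot: [0.161, 0.987, 0.0, -0.001]
force: [-0.2, 0.1, -0.2]
width: 0.0445
finger_force: 0.0
```

```bash
python3 - <<'E'
from h import *
s=robot.read_state(); print(s['t'],s['eef_pos'],s['tcp_rot'],s['width'],s['force'])
c,p,d=snap('wrist','w2.png')
for q in ['trip_pad','knob_grip']: print(q,find('wrist',c,q))
E
```

```text
5.0333 [ 0.5238931  -0.35039165  0.22616288] [ 1.61390289e-01  9.86889725e-01  1.95054655e-04 -1.34452033e-03] 0.04449708457753877 [-0.2260586   0.08869131 -0.1935389 ]
trip_pad [(0.73, [0.5061, -0.3428, 0.1842])]
knob_grip [(0.64, [0.4808, -0.2444, 0.1492]), (0.24, [0.3281, -0.4107, 0.0238])]
```

View pics/w2.png

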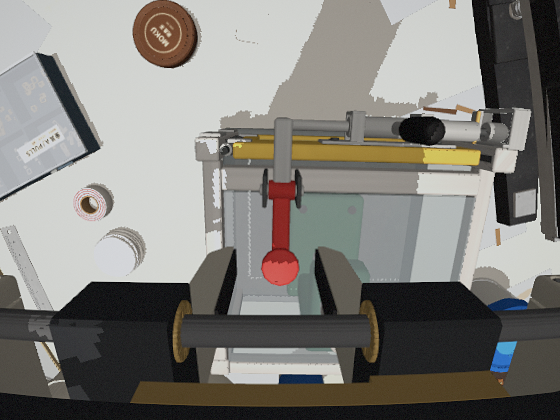

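The pad is at (281,267), centred between the half-shut fingers, and the knob is at (422,130). I'll locate the pad and knob again from here.

```bash
python3 - <<'E'
from h import *
s=robot.read_state()
c,p,d=snap('wrist'); p=p.astype(int)
def cloud(m):
    v,u=np.nonzero(m&(d>0)); xy=cv2.undistortPoints(np.stack([u,v],1).astype(float)[:,None],np.array(c['mtx'],float),np.array(c['dist'],float))[:,0]; z=d[v,u]
    return np.c_[xy[:,0]*z,-xy[:,1]*z,-z]@rot(c).T+np.array(c['xyz']),u,v
b=np.zeros(d.shape,bool); b[245:290,258:305]=1
P,u,v=cloud(b&(p[:,:,0]>130)&(p[:,:,1]<90)); P=P[(P[:,2]>.185)]
(cx,cy),r=cv2.minEnclosingCircle(P[:,:2].astype(np.float32)); print('pad',len(P),P.mean(0),cx,cy,r)
b[:]=0;b[105:155,385:455]=1; K,u,v=cloud(b&(p.max(2)<60)); K=K[K[:,2]>.16]; T=K[K[:,2]>.208]
print('knob',len(T),T.mean(0),(T.min(0)+T.max(0))/2,np.ptp(T,axis=0),K.min(0))
M=R.from_quat(s['tcp_rot']).as_matrix(); print('pad in tool, units',M.T@(np.array([cx,cy,.197])-s['eef_pos'])/.03, 'knob',M.T@(np.append(T.mean(0)[:2],.193)-s['eef_pos'])/.03)
E
```

```text
pad 720 [ 0.53907801 -0.351656    0.19709336] 0.5402678847312927 -0.3532046973705292 0.0126254977658391
knob 385 [ 0.48253245 -0.24225357  0.20990572] [ 0.48282828 -0.24192648  0.21017315] [0.01307078 0.0136345  0.00426368] [ 0.47432259 -0.25052121  0.16317128]
pad in tool, units [-0.51996725  0.00277006  1.04685895] knob [2.4719633  2.90625229 1.17961538]
```

Request:
{"api": "send_rows", "payload": {
  "motion": [0,0,0,-0.53,0,0,0,0,0,0,0,0,0.3,0,0,0,0,0,0,0.4,0,0,0,0,0,0,0.2,0,0,0,0,0,0,0.2,0,0,0,0,0,0,0.15,0,0,0,0,0,0,0.15,0,0,0,0,0,0,0.1,0]
}}

```text
t: 5.9
eef_pos: [0.5412, -0.3551, 0.1831]
tcp_rot: [0.16, 0.987, -0.0, 0.002]
force: [4.6, -0.8, 7.3]
width: 0.0002
finger_force: 3.6
```

Request:
{"api": "send_rows", "payload": {
  "motion": [0,0,0,0,0,0.1,0,0,0,0,0,0,0.1,0,0,0,0,0,0,0,0]
}}

```text
t: 6.15
eef_pos: [0.5413, -0.3552, 0.177]
tcp_rot: [0.16, 0.987, -0.0, 0.002]
force: [3.6, -0.5, 3.9]
width: 0.0005
finger_force: 2.1
```

Request:
{"api": "send_rows", "payload": {
  "motion": [0,0,0,0,0,0.1,0,0,0,0,0,0,0.1,0,0,0,0,0,0,0,0]
}}

```text
t: 6.4
eef_pos: [0.5412, -0.3553, 0.1736]
tcp_rot: [0.16, 0.987, -0.0, 0.002]
force: [-0.8, 4.6, 27.6]
width: 0.0005
finger_force: 13.1
```

Request:
{"api": "send_rows", "payload": {
  "motion": [0,0,0,0,0,0.1,0,0,0,0,0,0,0,0]
}}

```text
t: 6.57
eef_pos: [0.5413, -0.3554, 0.1727]
tcp_rot: [0.161, 0.987, 0.0, 0.003]
force: [-6.1, 8.7, 45.3]
width: 0.001
finger_force: 20.8
```

Request:
{"api": "send_rows", "payload": {
  "motion": [0,0,0,0,0,-0.6,0,0,0,0,0,0,-0.9,0,0,0,0,0,0,-1,0.3,0,0,0,0.8,0.7,0,0.55,0,0,0,0.8,0.75,0,0.55,0,0,0,0.8,0.75,0,0.55,0,0,0,0.66,0.76,0,0.55,0,0,0,0,0,0,0.55]
}}

```text
t: 7.23
eef_pos: [0.4776, -0.2364, 0.242]
tcp_rot: [0.159, 0.987, 0.002, -0.002]
force: [-0.0, -0.1, -0.1]
width: 0.0358
finger_force: 0.0
```

```bash
python3 - <<'E'
from h import *
s=robot.read_state(); print(s['t'],s['eef_pos'],s['tcp_rot'],s['width'],s['force'])
c,p,d=snap('wrist','w3.png'); q=p.astype(int)
np.savez('w3.npz',p=p,d=d,**{k:np.array(v) for k,v in c.items()})
def cloud(m):
    v,u=np.nonzero(m&(d>0)); xy=cv2.undistortPoints(np.stack([u,v],1).astype(float)[:,None],np.array(c['mtx'],float),np.array(c['dist'],float))[:,0]; z=d[v,u]
    return np.c_[xy[:,0]*z,-xy[:,1]*z,-z]@rot(c).T+np.array(c['xyz'])
m=(d>0)&(q[:,:,0]>130)&(q[:,:,1]<90); P=cloud(m); k=np.linalg.norm(P[:,:2]-[.54,-.354],axis=1)<.016; P=P[k]; print('pad',len(P),P.mean(0),P.min(0),P.max(0))
K=cloud((d>0)&(q.max(2)<60)); K=K[(np.linalg.norm(K[:,:2]-[.4825,-.242],axis=1)<.02)&(K[:,2]>.16)&(K[:,2]<.216)]; T=K[K[:,2]>.207]
M=R.from_quat(s['tcp_rot']).as_matrix()
print('knob',len(K),len(T),T.mean(0),(T.min(0)+T.max(0))/2); print(M.T@(np.append(T.mean(0)[:2],.174)-s['eef_pos'])/.03)
E
```

```text
7.2333 [ 0.47756841 -0.23638723  0.24200477] [ 0.15888725  0.98729368  0.00161711 -0.00184862] 0.03578990963505476 [-0.04084651 -0.08370791 -0.09629362]<stdin>:8: RuntimeWarning: Mean of empty slice.
  ret = um.true_divide(
Traceback (most recent call last):
ValueError: zero-size array to reduction operation minimum which has no identity
```

View pics/w3.png

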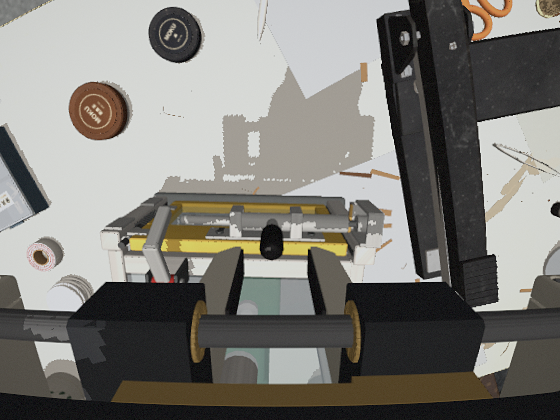

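The pawl arm at (157,240) now stands raised off the bolt. The knob at (271,240) is between the open fingers, slightly left of centre, and the pad is hidden behind the hand.

```bash
python3 - <<'E'
from h import *
f=np.load('w3.npz'); c={k:f[k] for k in f.files}; q,d=f['p'].astype(int),f['d']; s=robot.read_state()
b=np.zeros(d.shape,bool); b[215:275,250:290]=1
v,u=np.nonzero(b&(d>0)&(q.max(2)<60)); xy=cv2.undistortPoints(np.stack([u,v],1).astype(float)[:,None],c['mtx'],c['dist'])[:,0]; z=d[v,u]
K=np.c_[xy[:,0]*z,-xy[:,1]*z,-z]@rot(c).T+c['xyz']; K=K[K[:,2]>.16]; T=K[K[:,2]>.205]
M=R.from_quat(s['tcp_rot']).as_matrix()
for X in (K,T): print(len(X),X.mean(0),X.min(0),X.max(0))
t=np.append(((T.min(0)+T.max(0))/2)[:2],.174); print(t,M.T@(t-s['eef_pos'])/.03, M)
E
```

```text
672 [ 0.47897067 -0.23994855  0.20131483] [ 0.47401139 -0.24920127  0.17481521] [ 0.49008056 -0.23275736  0.21214765]
357 [ 0.48116965 -0.24054625  0.20888044] [ 0.47475115 -0.24868151  0.20504441] [ 0.48938442 -0.23307171  0.21214765]
[ 0.48206778 -0.24087661  0.174     ] [-0.11616681 -0.03563463  2.28165182] [[-0.94937715  0.31413597 -0.00127499]
 [ 0.31413353  0.9493771   0.00180121]
 [ 0.00177627  0.00130951 -0.99999757]]
```

Request:
{"api": "send_rows", "payload": {
  "motion": [0,0,0,-0.12,-0.04,0.5,0.5,0,0,0,0,0,0.8,0.45,0,0,0,0,0,0.6,0.4,0,0,0,0,0,0.3,0,0,0,0,0,0,0,0,0,0,0,0,0,0,0,0,0,0,0,0,0,0,0,0,0,0,0,0,0],
  "grip_force": 25
}}

```text
t: 7.95
eef_pos: [0.4842, -0.2428, 0.1771]
tcp_rot: [0.16, 0.987, 0.001, 0.0]
force: [1.4, 5.5, -4.8]
width: 0.0166
finger_force: 25.0
```

Request:
{"api": "send_rows", "payload": {
  "motion": [0,0,0,0,0,-0.12,0,0,0,0,0,0,-0.12,0,0,0,0,0,0,0,0]
}}

```text
t: 8.2
eef_pos: [0.4838, -0.2443, 0.1851]
tcp_rot: [0.161, 0.987, -0.0, 0.001]
force: [-1.0, 0.9, -2.3]
width: 0.0164
finger_force: 25.0
```

Request:
{"api": "send_rows", "payload": {
  "motion": [0,0,0,0,-0.15,0,0,0,0,0,0,-0.2,0,0,0,0,0,0,-0.2,0,0,0,0,0,0,0,0,0]
}}

```text
t: 8.53
eef_pos: [0.4776, -0.2615, 0.1839]
tcp_rot: [0.161, 0.987, -0.001, -0.0]
force: [-1.9, -1.7, -1.1]
width: 0.0166
finger_force: 25.0
```

Request:
{"api": "send_rows", "payload": {
  "motion": [0,0,0,0,-0.2,0,0,0,0,0,0,-0.2,0,0,0,0,0,0,-0.15,0,0,0,0,0,0,0,0,0]
}}

```text
t: 8.87
eef_pos: [0.4724, -0.2765, 0.1837]
tcp_rot: [0.161, 0.987, -0.0, -0.0]
force: [-3.9, -0.6, -1.9]
width: 0.0166
finger_force: 25.0
```

Request:
{"api": "send_rows", "payload": {
  "motion": [0,0,0,0,-0.12,0,0,0,0,0,0,-0.06,0,0,0,0,0,0,0,0,0]
}}

```text
t: 9.12
eef_pos: [0.4716, -0.2783, 0.1834]
tcp_rot: [0.16, 0.987, 0.001, -0.001]
force: [-0.6, 8.2, -1.7]
width: 0.0163
finger_force: 25.0
```

Request:
{"api": "send_rows", "payload": {
  "motion": [0,0,-0.5,0.155,-0.037,0,0,0,0,-0.5,0.155,-0.037,0,0,0,0,-0.5,0.155,-0.037,0,0,0,0,-0.5,0.155,-0.037,0,0,0,0,0,0,0,0,0]
}}

```text
t: 9.53
eef_pos: [0.4523, -0.2777, 0.1837]
tcp_rot: [0.054, 0.999, 0.002, -0.0]
force: [1.2, 10.6, -2.5]
width: 0.016
finger_force: 25.0
```

Request:
{"api": "send_rows", "payload": {
  "motion": [0,0,-0.5,0.155,-0.02,0,0,0,0,-0.5,0.155,-0.03,0,0,0,0,-0.5,0.155,-0.03,0,0,0,0,-0.5,0.155,-0.03,0,0,0,0,-0.5,0.155,-0.03,0,0,0,0,0,0,0,0]
}}

```text
$.motion: bad value
```

```bash
python3 - <<'E'
from h import *
s=robot.read_state(); print(s['t'],s['eef_pos'],s['tcp_rot'],s['width'],s['force'],s['qpos'])
c,p,d=snap('scene')
C=cv2.resize(p[150:290,230:410],None,fx=4,fy=4,interpolation=cv2.INTER_CUBIC); 
w=snap('wrist')[1]
cv2.imwrite('pics/s4.png',C[:,:,::-1]); cv2.imwrite('pics/w4.png',w[:,:,::-1])
for q in ['trip_pad','knob_grip','gate_frame']: print(q,find('scene',c,q,1))
E
```

```text
9.5333 [ 0.45226505 -0.27774074  0.18365819] [ 5.40946183e-02  9.98534548e-01  1.55704317e-03 -3.23975491e-04] 0.016044156096833496 [ 1.17666933 10.62078794 -2.51259776] [ 0.27567515  0.42340523  0.23420891  2.0877662  -0.16268107  0.64899433
  2.08262107]
trip_pad [(0.45, [0.4952, -0.3414, 0.1794])]
knob_grip [(0.72, [0.4411, -0.2788, 0.1558])]
gate_frame [(0.82, [0.464, -0.2791, 0.0989])]
```

View pics/s4.png

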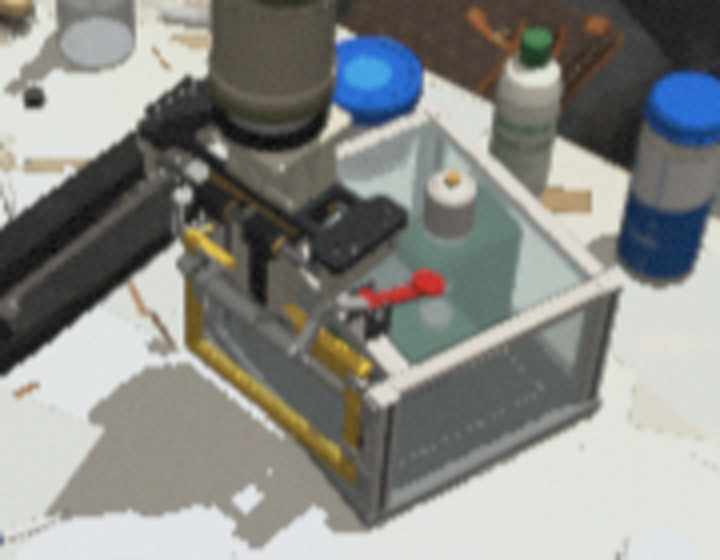

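View pics/w4.png

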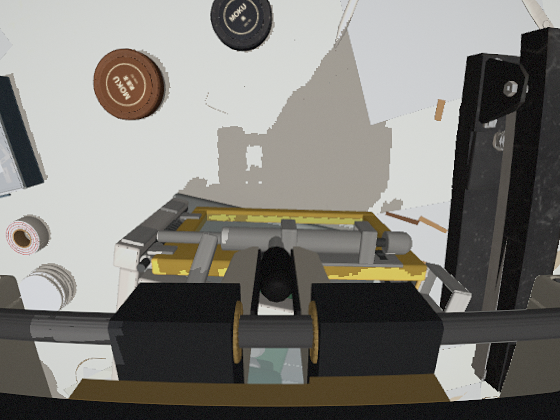

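The fine crop shows the gate partly open with the bolt nose clear of the keeper, the knob held (wrist (277,272)) and the pad at (428,284). The last move call was refused (malformed), so I'm resending it.

Request:
{"api": "send_rows", "payload": {
  "motion": [0,0,-0.5,0.155,-0.02,0,0,0,0,-0.5,0.155,-0.03,0,0,0,0,-0.5,0.155,-0.03,0,0,0,0,-0.5,0.155,-0.03,0,0,0,0,-0.5,0.155,-0.03,0,0,0,0,0,0,0,0,0]
}}

```text
t: 10.28
eef_pos: [0.4288, -0.2827, 0.1837]
tcp_rot: [-0.076, 0.997, 0.001, -0.0]
force: [0.2, 8.8, -1.5]
width: 0.0167
finger_force: 25.0
```

```bash
python3 - <<'E'
from h import *
s=robot.read_state(); e=s['eef_pos']; print(s['t'],e,s['tcp_rot'],s['width'],s['force'])
px=np.array([.949,-.314]); py=np.array([.314,.949])
k0=np.array([.4716,-.2783]); h=k0+.019*px-.089*py; r=e[:2]-h
print('hinge',h,'r',np.hypot(*r),'angle',np.arctan2(r@py,r@px)-np.arctan2(.089,-.019))
for n in ('scene','top'):
    c,p,d=snap(n); q=p.astype(int)
    v,u=np.nonzero((d>0)&(q[:,:,0]>120)&(q[:,:,1]<80)&(q[:,:,2]<80))
    P=np.array([pix(c,d,a,b) for a,b in zip(u,v)]); P=P[np.linalg.norm(P[:,:2]-[.54,-.354],axis=1)<.016]; print(n,len(P),P.mean(0),P.max(0),np.sort(P[:,2]).round(3))
    v,u=np.nonzero((d>0)&(q[:,:,0]>140)&(q[:,:,1]>110)&(q[:,:,2]<90))
    Y=np.array([pix(c,d,a,b) for a,b in zip(u,v)]); Y=Y[(np.linalg.norm(Y[:,:2]-h,axis=1)<.22)&(Y[:,2]>.135)&(Y[:,2]<.175)]
    l=cv2.fitLine(Y[:,:2].astype(np.float32),cv2.DIST_HUBER,0,.01,.01).ravel(); print(len(Y),'gate angle from shut',np.radians((np.degrees(np.arctan2(l[1],l[0]))%180)-71.3))
E
```

```text
10.2833 [ 0.42881325 -0.28266527  0.18371513] [-7.63192805e-02  9.97082815e-01  1.09253590e-03 -1.81667959e-04] 0.01672293196165544 [ 0.21756937  8.83435837 -1.46034528]
hinge [ 0.461685 -0.368727] r 0.09212585506420003 angle 0.4740648929409228
scene 44 [ 0.53910524 -0.35534492  0.17309318] [ 0.55022942 -0.34457066  0.17699653] [0.169 0.17  0.17  0.17  0.17  0.171 0.171 0.171 0.171 0.171 0.171 0.171
 0.171 0.172 0.172 0.172 0.172 0.172 0.173 0.173 0.173 0.173 0.173 0.173
 0.173 0.174 0.174 0.174 0.174 0.174 0.174 0.175 0.175 0.175 0.175 0.175
 0.175 0.175 0.176 0.176 0.176 0.177 0.177 0.177]
73 gate angle from shut 0.44950524
top 25 [ 0.54355203 -0.35440077  0.17194493] [ 0.55136552 -0.34370136  0.17964564] [0.155 0.164 0.168 0.169 0.169 0.169 0.171 0.171 0.172 0.172 0.172 0.172
 0.172 0.172 0.173 0.173 0.173 0.174 0.175 0.175 0.175 0.176 0.177 0.178
 0.18 ]
6 gate angle from shut 0.20338069
```

Request:
{"api": "send_rows", "payload": {
  "motion": [0,0,-0.15,0.045,0,0,0,0,0,0,0,0,0,0,0,0,0,0,0,0,0,0,0,0,0,0,0,0]
}}

```text
t: 10.72
eef_pos: [0.4285, -0.2827, 0.1837]
tcp_rot: [-0.083, 0.997, 0.001, 0.0]
force: [-0.1, 8.1, -1.8]
width: 0.0164
finger_force: 25.0
```

```bash
python3 - <<'E'
from h import *
s=robot.read_state(); r=s['eef_pos'][:2]-[.4617,-.3687]
print(np.arctan2(r@[.314,.949],r@[.949,-.314])-np.arctan2(.089,-.019),s['force'],s['width'])
print(robot.job_done())
E
```

```text
0.47779043680234734 [-0.05989333  8.10691336 -1.80636757] 0.016391840060956335
the job is handed in; nothing more can be done
None
```

I handed the job in at about 11 s: the trip pad is pushed to its stop, the bolt was lifted clear of the lip and drawn fully back, and the gate is held about 0.48 rad (9 cm) open by the knob; pressing the pad onto its stop briefly reached 45 N through the fingertips, and I don't know whether that counts against the 40 N limit.

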